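# Present the notched glass plate to the code reader, label up

## Task

The presetter's glass scale has to be read in before calibration. Find the one plate in the round pin rack that has a small corner notch at its frosted end, take it out, and gently slide it frosted end first, label up, into the orange mouth of the code reader until it is fully home against the sprung plunger. The plunger throws the plate out when it is let go, so finish still holding the plate pressed home; leave the two spare plates in the rack, and do not disturb the marker and the collet.

Things in the scene. Friction and masses are not known exactly. Their poses are not given: they have to be found in the camera images.
- plate: Notched glass plate, 100 x 40 x 6 mm, about 60 g; origin at its centre. x: along its length to the frosted (matt white) end, the last 30 mm; y: across its width; z: out of its label face (label with a dark square code on the frosted end). Starts standing in the rack on its frosted end (x down), top 112 mm above the bench, in any of three places, label facing any way.
- notch (a point): Middle of the square notch, 10 x 10 mm, cut out of one corner of the plate's frosted end (plate x = 45, y = -15 mm). With the label up and the frosted end pointing away from you the notch is at the right.
- frosted_end (a point): Middle of the frosted end face of the notched plate (plate x = 50 mm); lowest at the start.
- clear_end (a point): Middle of the clear end face of the notched plate (plate x = -50 mm); uppermost at the start. Some 70 mm of glass stands free above the pins, to be gripped across the 40 mm width by the long edges.
- spare_1: Spare glass plate, 100 x 40 x 6 mm, no notch, no label, standing in the rack on its frosted end. Origin at its centre, x to the frosted end, z square to its faces.
- spare_2: Spare glass plate, 100 x 40 x 6 mm, no notch, no label, standing in the rack with its frosted end up. Origin at its centre, x to the frosted end, z square to its faces.
- rack: Fixed round aluminium rack, 102 mm across, foot 12 mm thick, turned any way; origin at the centre of its underside. Places at x = -30, 0, 30 mm: a plate stands on the foot, width along y, faces square to x, between two pairs of 5 mm pins (y = -11 and 11 mm, tops 42 mm above the bench, 1 mm play each side). Low studs (18 mm above the bench) stand outside its long edges.
- reader: Code reader fixed to the bench: dark base 160 x 84 mm, grey body, optical head on a column behind, 155 mm high. Origin on the bench under it; x level, pointing the way a plate goes in as seen from above; z up. The throat slopes: a plate goes in along x and 30 degrees downwards. The head stays over 45 mm above the throat and behind its mouth; in front of the mouth all is free.
- mouth (a point): Centre of the throat's mouth, 75 mm above the bench at reader x = -30 mm. From here the throat is 43 mm wide, 9 mm high and 34 mm deep; in front of it lies a flared orange lead-in 13 mm long, open about 56 x 22 mm.
- back_stop (a point): Centre of the throat's back stop, where the middle of the plate's frosted end comes when home. A key 8 mm wide, 9 mm long fills the back corner on the reader's -y side: only a plate with its notch there goes home, any other stops 9 mm short.
- plunger (a joint): Sprung plunger in the middle of the back stop: 0 when out (standing 7 mm proud of the stop), 0.007 m when pressed flush by a plate that is home; it pushes back with 1.2 N when out to 3.3 N when flush.
- marker: White paint marker with a blue band, 17 mm thick, 132 mm long, lying loose on the bench; origin at the centre of its underside. To be left alone.
- collet: Brass-coloured collet, 20 mm thick, 54 mm long, lying loose on the bench; origin at the centre of its underside. To be left alone.

How it is judged:
By the outcome, as a careful person would: the job done as asked, in the order asked, and still so for the second after the job is handed in, while the arm keeps its last pose, push and grip.
It also fails if it takes over 35 s, if anything falls off the work surface, if the arm or the gripper's body presses on something with over 40 N, if the wrist force passes 120 N, or if a joint passes its speed limit or range.

## Robot

A 7-joint arm with a two-finger parallel gripper is mounted at the origin on a cart in front of the work surface, level with it; the furniture and walls round the work are solid. World frame = base frame: x ahead of the robot, y to its left, z up, the work surface at z = 0. Lengths are in m, angles in rad, forces in N, time in s.
With the tool pointing down it reaches from about 0.425 to 0.925 m from the base axis. Payload 6.8 kg.
Tool frame: the origin (TCP) lies between the finger pads; the fingertips stand r.finger_overhang ahead of it and the grasp point (between the pads) lies 3 mm ahead of it (r.finger_overhang is the distance from the TCP to the fingertips, in m); z points along the fingers, y is the line along which they close (so a half turn about z gives the same grasp; the last joint's range is limited). The gripper opens to 85 mm and grips with 20 to 120 N. Pads are 22 mm wide; open, the fingers measure 114 mm over their backs; the gripper's body (76 mm by 85 mm) begins 54 mm behind the grasp point. The pads swing forward as they close: fully open they stand 13 mm farther back than shut.
Start: joints at [-1.288, 0.477, 0.022, 1.555, -0.011, 1.109, -0.083], TCP at [0.257, 0.624, 0.228] pointing down, gripper open.
Joint ranges: [-2.96, 2.96], [-0.34, 2.1], [-1.41, 1.46], [0.24, 2.44], [-1.37, 4.51], [0.17, 1.92], [-2.96, 2.96]. Speed limits (rad/s): [2.39, 2.39, 3.14, 3.14, 3.14, 3.14, 3.14].

## Interface

Orientations are given as [roll, pitch, yaw] about the fixed x, y, z axes, in that order (R = Rz(yaw) Ry(pitch) Rx(roll)).
In Python, from plant import read_state, optics, hand_in, r gives the robot as it stands.
- The arm moves only by the tool arm_command, never from a script. Its arguments are lists of equal length, an entry for each row: "slide": the shift along the world's x, y, z as a fraction of full scale, a list of three; "yaw": the turn about the world's z as a fraction of full scale. A call has exactly 10 rows; each row is the pose to reach, as a shift and turn from the pose commanded when the call began, turning the shorter way round; what a row does not reach only later rows make up. Full scale, the value 1, is 0.5 m for a shift and pi rad for a turn. A row lasts 1/8 s, in which the tool goes at most 62.5 mm and 10.7 degrees, less where a joint would pass 70% of its speed; a pose out of reach is approached as far as the arm can. A call with a number of a shift or a turn outside -1 to 1 is refused whole. A call with a gripper value outside its range is refused whole. "claw" is the finger opening in mm, from 0 to 85.4, set as the call begins (left out, the last holds). The fingers move at their own pace and stop on an object; "grip_force" is the grip in N (left out, the last holds). Time passes only in rows, so rows that repeat a pose let the fingers close, or fill a call up. It gives the time, the measured TCP pose, the force, the opening and the grip force at its end, in the units of the state.
- read_state(): the state, without advancing time (a new reading comes with each control period).
- optics.read_camera(name): name is "side" or "top" or "wrist"; returns the picture (384x512x3 uint8, red, green, blue); there is no depth.
- optics.camera_info(name): a dict with "K" (3x3 intrinsics, pixels), "k1" (the pictures are not rectified: a ray, as slopes to the right and down, at radius r is drawn at 1 + k1 r^2 times it, then the intrinsics apply), "eye" and "attitude" of the camera in the world. Camera axes: x right, y up, looking along -z (the intrinsics and any distortion apply to the point x, -y, -z); pixel columns grow to the right and rows downward; lengths in m; the calibration is good to about 2 mm. A picture is of the moment at which its call begins: read the wrist's pose just before it. camera_info takes no time and is no camera call; for the wrist camera it gives the pose at the moment of the call.
- hand_in(): hands the job in; it is judged then, once.
The state is a dict: "time_s": time; "joints": joint angles; "qvel": joint speeds; "tau": joint torques, N m; "tool_pos": TCP position; "ee_rot": TCP orientation; "wrist_force": force on the tool from outside, world axes, zero at the start; "ft_torque": the same for the moment, N m; "opening": finger opening in m; "finger_force": force on a finger pad.
Only numpy, scipy, OpenCV 4.12 (cv2) and the standard library are available. Lean on these libraries where they do the work, as an engineer would, in place of code of your own. Each camera call takes 0.05 s, during which the arm holds its last target. There are 200 camera calls.

## Working session

There is one attempt and no reset: what is moved stays moved. The work goes in short steps, Python scripts to look and compute and a tool call to move; the robot and the scene stay as the last step left them, time stands still between calls to the robot, and variables do not carry over. Pictures are saved under pics/ and viewed, at most 10 in all, crops included, and the job is handed in when it is done.

Besides the shell and the picture viewer there is one more tool, called after "Call:" as name(argument=value, ...) on one line, values as JSON. arm_command: Moves the arm, as the interface text tells. Its arguments: {"type":"object","properties":{"slide":{"type":"array","items":{"type":"array","items":{"type":"number"}}},"yaw":{"type":"array","items":{"type":"number"}},"claw":{"type":"number"},"grip_force":{"type":"number"}},"required":["slide","yaw"]}

```bash
mkdir -p pics; ls; python3 - <<'E'
from plant import read_state, optics, r
import cv2,numpy as np
s=read_state(); print(s['time_s'],s['tool_pos'],s['ee_rot'],r.finger_overhang,s['opening'])
for n in ('side','top'):
    i=optics.camera_info(n); print(n,i)
    im=optics.read_camera(n)[...,::-1]; cv2.imwrite(f'pics/{n}_raw.png',im)
    cv2.imwrite(f'pics/{n}0.png',cv2.resize(im,(800,600),interpolation=cv2.INTER_CUBIC))
E
```

```text
pics
0.0 [0.25688542 0.62355959 0.22681899] [-3.13978474e+00  1.45835049e-04  2.75084865e+00] 0.022 0.08533573671224201
side {'K': array([[493.86116394,   0.        , 258.07235436],
       [  0.        , 493.86116394, 192.66779216],
       [  0.        ,   0.        ,   1.        ]]), 'k1': -0.11207135929476737, 'eye': array([-0.08385146,  1.02160859,  0.45897034]), 'attitude': array([ 1.24406142, -0.01517011, -2.56459789])}
top {'K': array([[436.82364839,   0.        , 250.52967024],
       [  0.        , 436.82364839, 203.68270984],
       [  0.        ,   0.        ,   1.        ]]), 'k1': -0.14269262819305747, 'eye': array([0.40494774, 0.1641123 , 1.20715302]), 'attitude': array([ 0.06173532, -0.01907731, -1.59526102])}
```

View pics/top0.png

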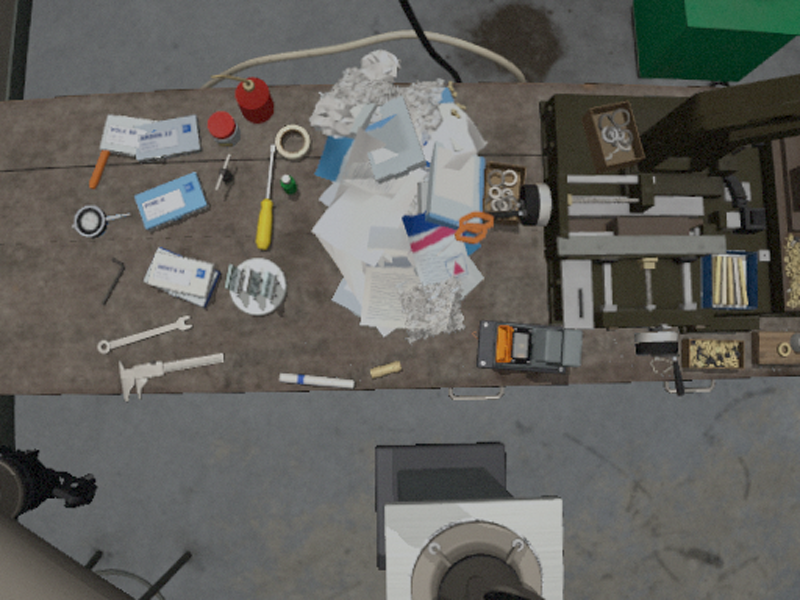

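View pics/side0.png

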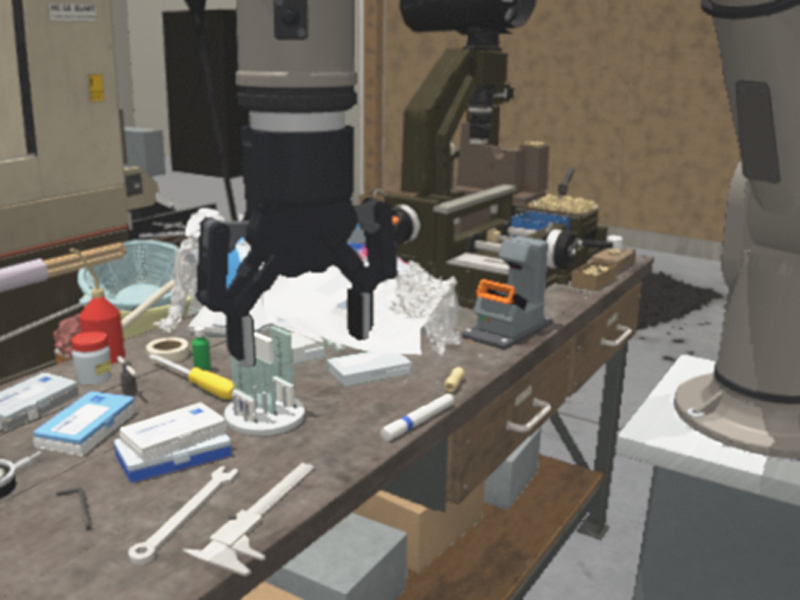

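```bash
cat > h.py <<'E'
import numpy as np, cv2
from scipy.spatial.transform import Rotation as R
from plant import read_state, optics, r
def ray(n,px,info=None):
    i=info or optics.camera_info(n); K=i['K']
    p=cv2.undistortPoints(np.array([[px]],float),K,np.array([i['k1'],0,0,0.]))[0,0]
    d=R.from_euler('xyz',i['attitude']).as_matrix()@np.array([p[0],-p[1],-1.]); return np.array(i['eye']),d
def atz(n,px,z,info=None):
    e,d=ray(n,px,info); return e+d*(z-e[2])/d[2]
def proj(n,P,info=None):
    i=info or optics.camera_info(n); c=(np.atleast_2d(P)-i['eye'])@R.from_euler('xyz',i['attitude']).as_matrix()
    p=np.c_[c[:,0],-c[:,1]]/-c[:,2:]; p=p*(1+i['k1']*(p**2).sum(1,keepdims=True)); return p@np.diag([i['K'][0,0],i['K'][1,1]])+i['K'][:2,2]
E
python3 - <<'E'
from h import *
f=1.5625
for nm,p,z in [('rack',(257,287),.012),('mouth',(505,345),.075),('marker1',(280,379),.01),('marker2',(354,384),.01),('collet',(386,370),.01),('rd c1',(482,320),.01),('rd c2',(478,368),.01),('rd c3',(580,328),.01),('rd c4',(578,372),.01),('edge',(300,390),0)]:
    print(nm,atz('top',(p[0]/f,p[1]/f),z).round(3))
a=cv2.imread('pics/top_raw.png');s=cv2.imread('pics/side_raw.png')
g=lambda im,x,y,w,h:cv2.resize(im[y:y+h,x:x+w],(400,300),interpolation=cv2.INTER_CUBIC)
cv2.imwrite('pics/c1.png',np.vstack([np.hstack([g(a,138,155,56,42+0),g(a,300,195,80,60)]),np.hstack([g(s,130,190,80,100),g(s,290,145,80,80)])]))
optics
im=optics.read_camera('wrist')[...,::-1];cv2.imwrite('pics/wrist_raw.png',im)
cv2.imwrite('pics/w0.png',cv2.resize(im,(800,600)))
E
```

```text
rack [0.539 0.375 0.012]
mouth [ 0.425 -0.048  0.075]
marker1 [0.376 0.337 0.01 ]
marker2 [0.365 0.208 0.01 ]
collet [0.388 0.151 0.01 ]
rd c1 [ 0.472 -0.02   0.01 ]
rd c2 [ 0.387 -0.011  0.01 ]
rd c3 [ 0.453 -0.197  0.01 ]
rd c4 [ 0.375 -0.19   0.01 ]
edge [0.356 0.304 0.   ]
```

View pics/c1.png

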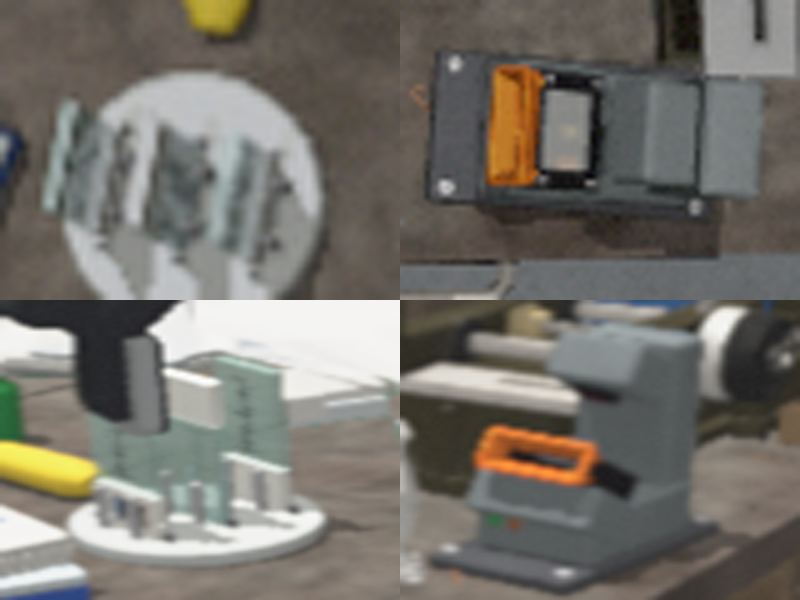

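View pics/w0.png

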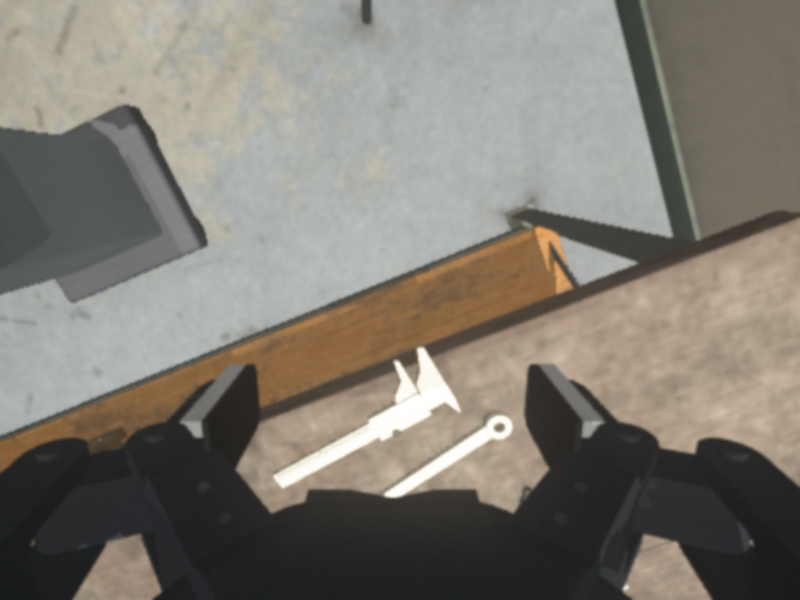

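```bash
python3 - <<'E'
from h import *
i=optics.camera_info('wrist');s=read_state();T=R.from_euler('xyz',s['ee_rot']).as_matrix()
print(i['K'],i['k1']);M=R.from_euler('xyz',i['attitude']).as_matrix()
print('cam in tool',T.T@(i['eye']-s['tool_pos']));print((T.T@M).round(3));print(T.round(2))
Ms=R.from_euler('xyz',optics.camera_info('side')['attitude']).as_matrix();print('side right',Ms[:,0].round(2))
print(proj('side',[[.539,.375,.012],[.539,.405,.112],[.539,.345,.112]]).round(1))
# crop mapping top: x=138+u*56/400,y=155+v*42/300
c=lambda u,v:(138+u*.14,155+v*.14)
for nm,u,v,z in [('L t1',70,102,.112),('L t2',50,208,.112),('M t1',145,125,.112),('M t2',138,225,.112),('R t1',240,135,.112),('R t2',228,248,.112),('rim l',62,190,.012),('rim r',325,190,.012),('rim t',195,72,.012)]:
    print(nm,atz('top',c(u,v),z).round(4))
c=lambda u,v:(300+u*.2,195+v*.2)
for nm,u,v,z in [('or tl',497,68,.08),('or tr',545,70,.09),('or bl',488,183,.08),('or br',535,183,.09),('screw1',455,63,.008),('screw2',446,187,.008),('screw3',695,206,.008)]:
    print(nm,atz('top',c(u-400,v),z).round(4))
E
```

```text
[[284.1804282    0.         250.55485032]
 [  0.         284.1804282  190.35454398]
 [  0.           0.           1.        ]] 0.0008778889290278314
cam in tool [ 0.06544282  0.00096518 -0.1466192 ]
[[-0.001  0.966  0.258]
 [ 1.     0.001  0.   ]
 [-0.     0.258 -0.966]]
[[-0.92  0.38 -0.  ]
 [ 0.38  0.92 -0.  ]
 [-0.   -0.   -1.  ]]
side right [-0.84 -0.55  0.02]
[[169.7 261.9]
 [156.3 219.9]
 [177.8 210.6]]
L t1 [0.5656 0.3999 0.112 ]
L t2 [0.5279 0.4073 0.112 ]
M t1 [0.5566 0.3731 0.112 ]
M t2 [0.5211 0.3759 0.112 ]
R t1 [0.5522 0.3392 0.112 ]
R t2 [0.5121 0.3439 0.112 ]
rim l [0.546  0.4248 0.012 ]
rim r [0.5434 0.3225 0.012 ]
rim t [0.5906 0.3725 0.012 ]
or tl [ 0.4571 -0.0379  0.08  ]
or tr [ 0.455  -0.0611  0.09  ]
or bl [ 0.3975 -0.0312  0.08  ]
or br [ 0.3969 -0.054   0.09  ]
screw1 [ 0.4638 -0.0275  0.008 ]
screw2 [ 0.3955 -0.0203  0.008 ]
screw3 [ 0.381  -0.1597  0.008 ]
```

Call:
arm_command(slide=[[0.606,-0.314,-0.134],[0.606,-0.314,-0.134],[0.606,-0.314,-0.134],[0.606,-0.314,-0.134],[0.606,-0.314,-0.134],[0.606,-0.314,-0.134],[0.606,-0.314,-0.134],[0.606,-0.314,-0.134],[0.606,-0.314,-0.134],[0.606,-0.314,-0.134]], yaw=[-0.444,-0.444,-0.444,-0.444,-0.444,-0.444,-0.444,-0.444,-0.444,-0.444])

```text
time_s: 1.4
tool_pos: [0.5599, 0.4672, 0.1606]
ee_rot: [-3.141, 0.0, 1.358]
wrist_force: [-0.5, 0.1, -0.3]
opening: 0.0859
finger_force: 0.0
```

```bash
python3 - <<'E'
from h import *
s=read_state(); print(s['time_s'],s['tool_pos'],s['ee_rot'],s['joints'].round(2))
i=optics.camera_info('wrist');im=optics.read_camera('wrist')[...,::-1];cv2.imwrite('pics/w1_raw.png',im)
np.save('w1.npy',i,allow_pickle=True)
p=proj('wrist',[[.5395,.374,.03]],i)[0];print(p)
x,y=int(p[0])-80,int(p[1])-70
print(x,y);c=im[max(y,0):y+120,x:x+160];cv2.imwrite('pics/w1.png',cv2.resize(c,(800,600),interpolation=cv2.INTER_CUBIC) if c.shape[0]==120 else cv2.resize(c,None,fx=5,fy=5,interpolation=cv2.INTER_CUBIC))
E
```

```text
1.4 [0.55985771 0.46721062 0.1606247 ] [-3.14137403e+00  2.57008485e-04  1.35792765e+00] [-1.03  0.65  0.39  1.49 -0.27  1.05 -0.79]
[250.65406221 267.97691469]
170 197
```

View pics/w1.png

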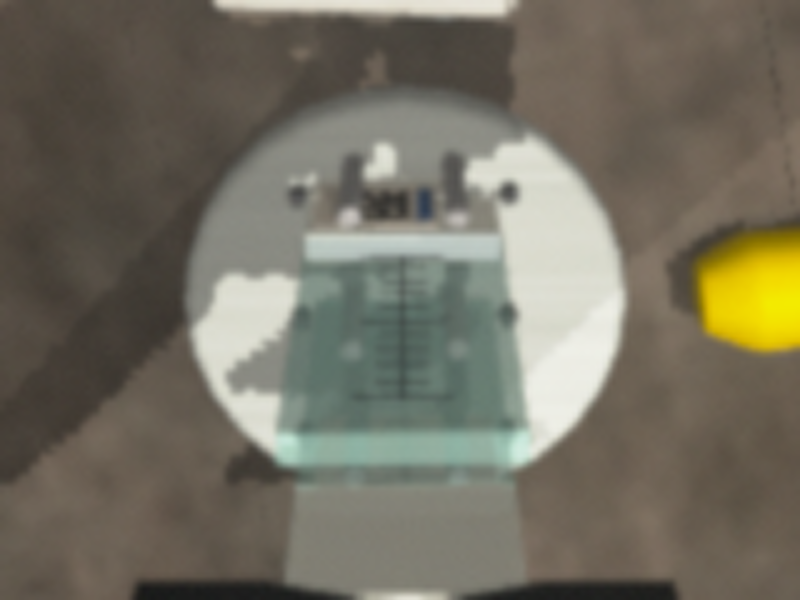

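```bash
python3 - <<'E'
from h import *
i=np.load('w1.npy',allow_pickle=True).item()
c=lambda u,v:(170+(u-2.)/5,197+(v-2.)/5)
for nm,u,v,z in [('Lface-',305,235,.112),('Lface+',500,235,.112),('Lback-',305,262,.112),('Lback+',503,262,.112),('M f-',280,432,.112),('M f+',526,432,.112),('M b',402,465,.112),('rim l',187,295,.012),('rim r',626,295,.012),('rim top',405,87,.012)]:
    print(nm,atz('wrist',c(u,v),z,i).round(4))
h=1.358;X=np.array([np.cos(h),np.sin(h),0]);C=np.array([.5395,.374,0])
for k in(.03,0,-.03): print(k,[((proj('wrist',C+k*X+[0,0,z],i)[0]-[170,197])*5).round() for z in(.112,.082,.012)])
E
```

```text
Lface- [0.5393 0.4438 0.112 ]
Lface+ [0.5678 0.4376 0.112 ]
Lback- [0.5383 0.4395 0.112 ]
Lback+ [0.5674 0.4332 0.112 ]
M f- [0.5278 0.4121 0.112 ]
M f+ [0.5653 0.404  0.112 ]
M b [0.5451 0.4023 0.112 ]
rim l [0.4917 0.3898 0.012 ]
rim r [0.59   0.3685 0.012 ]
rim top [0.5513 0.4285 0.012 ]
0.03 [array([403., 457.]), array([403., 356.]), array([403., 193.])]
0 [array([403., 619.]), array([403., 504.]), array([403., 314.])]
-0.03 [array([403., 771.]), array([403., 642.]), array([403., 429.])]
```

Call:
arm_command(slide=[[-0.028,-0.126,0.02],[-0.028,-0.126,0.02],[-0.028,-0.126,0.02],[-0.028,-0.126,0.02],[-0.028,-0.126,0.02],[-0.028,-0.126,0.02],[-0.028,-0.126,0.02],[-0.028,-0.126,0.02],[-0.028,-0.126,0.02],[-0.028,-0.126,0.02]], yaw=[0.58,0.58,0.58,0.58,0.58,0.58,0.58,0.58,0.58,0.58], claw=62)

```text
time_s: 2.7
tool_pos: [0.5462, 0.404, 0.171]
ee_rot: [3.141, 0.0, -3.099]
wrist_force: [-0.3, -0.6, -0.6]
opening: 0.062
finger_force: 0.0
```

Call:
arm_command(slide=[[0,0,0],[0,0,0],[0,0,0],[0,0,0],[0,0,0],[0,0,0],[0,0,0],[0,0,-0.06],[0,0,-0.12],[0,0,-0.148]], yaw=[0.42,0.42,0.42,0.42,0.42,0.42,0.42,0.42,0.42,0.42])

```text
time_s: 3.95
tool_pos: [0.5456, 0.4032, 0.0952]
ee_rot: [3.14, -0.002, -1.785]
wrist_force: [0.3, 0.1, 0.1]
opening: 0.0621
finger_force: 0.0
```

```bash
python3 - <<'E'
from h import *
s=read_state(); print(s['time_s'],s['tool_pos'],s['ee_rot'],s['joints'].round(2))
w=optics.read_camera('wrist')[...,::-1];t=optics.read_camera('side')[...,::-1]
cv2.imwrite('pics/g1.png',np.hstack([cv2.resize(w[180:384,150:350],(400,408),interpolation=cv2.INTER_CUBIC),cv2.resize(t[150:300,100:247],(400,408),interpolation=cv2.INTER_CUBIC)]))
E
```

```text
3.95 [0.54558465 0.40321066 0.09519286] [ 3.14033078e+00 -1.90674099e-03 -1.78524644e+00] [-0.51  0.64 -0.32  1.63  0.24  0.91  2.01]
```

View pics/g1.png

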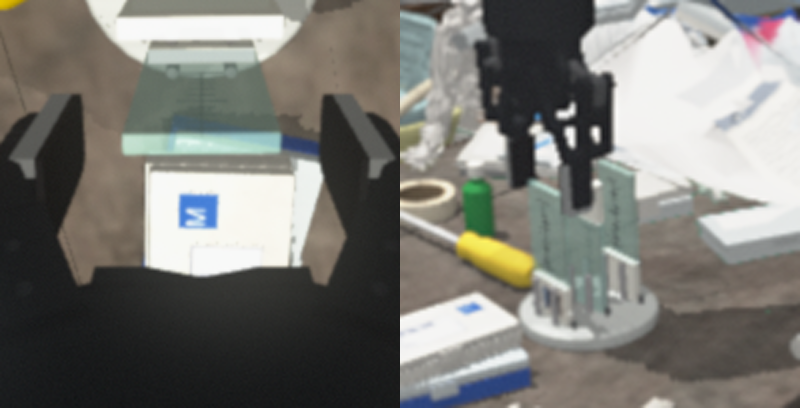

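```bash
python3 - <<'E'
from h import *
i=optics.camera_info('wrist')
for u,v in [(122,133),(280,133),(125,153),(280,153)]: print(atz('wrist',(150+u/2,180+v/2),.112,i).round(4))
h=-1.785;X=np.array([np.cos(h),np.sin(h),0]);s=read_state();print(s['tool_pos'])
E
```

```text
[0.5646 0.3988 0.112 ]
[0.526  0.4073 0.112 ]
[0.5652 0.4043 0.112 ]
[0.527  0.4127 0.112 ]
[0.54544863 0.40334839 0.0953677 ]
```

Call:
arm_command(slide=[[0,0,0],[0,0,0],[0,0,0],[0,0,0],[0,0,0],[0,0,0],[0,0,0.02],[0,0,0.07],[0,0,0.15],[0,0,0.21]], yaw=[0,0,0,0,0,0,0,0,0,0], claw=30, grip_force=25)

```text
time_s: 5.3
tool_pos: [0.5462, 0.4042, 0.2037]
ee_rot: [-3.141, 0.001, -1.786]
wrist_force: [0.5, 0.4, -0.6]
opening: 0.0386
finger_force: 25.3
```

Call:
arm_command(slide=[[-0.08,0,0.06],[-0.2,0,0.06],[-0.232,-0.1,0.06],[-0.232,-0.2,0.06],[-0.232,-0.248,0.06],[-0.232,-0.248,0.06],[-0.232,-0.248,0.06],[-0.232,-0.248,0.06],[-0.232,-0.248,0.06],[-0.232,-0.248,0.06]], yaw=[-0.05,-0.11,-0.17,-0.23,-0.29,-0.35,-0.41,-0.46,-0.5,-0.5])

```text
time_s: 6.55
tool_pos: [0.4299, 0.28, 0.232]
ee_rot: [-3.142, -0.0, 2.928]
wrist_force: [0.5, -0.4, -0.9]
opening: 0.0389
finger_force: 25.4
```

Call:
arm_command(slide=[[0,0,0],[0,0,0],[0,0,0],[0,0,0],[0,0,0],[0,0,0],[0,0,-0.06],[0,0,-0.12],[0,0,-0.18],[0,0,-0.26]], yaw=[-0.05,-0.11,-0.17,-0.23,-0.29,-0.35,-0.41,-0.464,-0.464,-0.464])

```text
time_s: 7.8
tool_pos: [0.4306, 0.2807, 0.1016]
ee_rot: [3.14, -0.002, 1.472]
wrist_force: [0.2, -0.0, -0.6]
opening: 0.0384
finger_force: 25.4
```

```bash
python3 - <<'E'
from h import *
s=read_state(); print(s['time_s'],s['tool_pos'],s['ee_rot'],s['joints'].round(2))
w=optics.read_camera('wrist')[...,::-1];t=optics.read_camera('side')[...,::-1];cv2.imwrite('pics/s2_raw.png',t)
print(proj('side',s['tool_pos']))
cv2.imwrite('pics/g2.png',np.hstack([cv2.resize(w[180:384,150:350],(400,408),interpolation=cv2.INTER_CUBIC),cv2.resize(t[150:350,150:346],(400,408),interpolation=cv2.INTER_CUBIC)]))
E
```

```text
7.8 [0.43063907 0.28074679 0.10164145] [ 3.14021296e+00 -1.70582707e-03  1.47236240e+00] [-0.76  0.38  0.07  2.05 -0.04  0.71 -0.76]
[[241.52102851 217.45875105]]
```

View pics/g2.png

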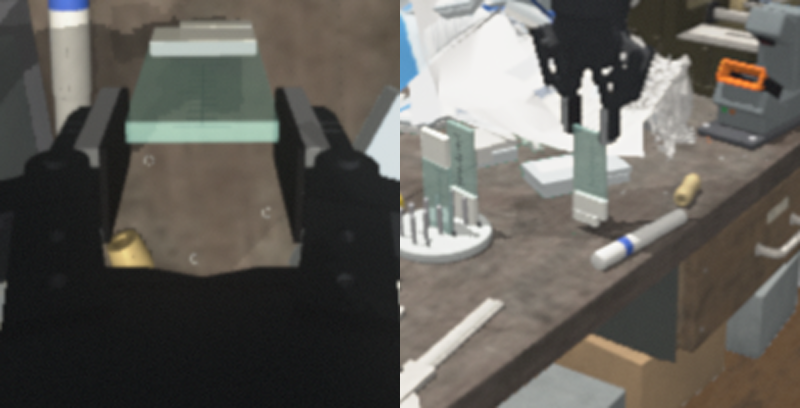

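Call:
arm_command(slide=[[0,0,-0.02],[0,0,-0.034],[0,0,-0.037],[0.0014,0.014,-0.038],[0.0028,0.028,-0.039],[0.004,0.042,-0.042],[0.0055,0.056,-0.046],[0.007,0.069,-0.051],[0.008,0.082,-0.057],[0.008,0.082,-0.057]], yaw=[0,0,0,0,0,0,0,0,0,0], grip_force=20)

```text
time_s: 9.15
tool_pos: [0.436, 0.3242, 0.0756]
ee_rot: [3.138, -0.005, 1.471]
wrist_force: [-0.2, 2.1, 9.0]
opening: 0.0387
finger_force: 29.9
```

```bash
python3 - <<'E'
from h import *
s=read_state(); print(s['time_s'],s['tool_pos'],s['wrist_force'],s['ft_torque'])
w=optics.read_camera('wrist')[...,::-1];t=optics.read_camera('side')[...,::-1];cv2.imwrite('pics/s3_raw.png',t)
cv2.imwrite('pics/g3.png',np.hstack([cv2.resize(w[180:384,150:350],(400,408),interpolation=cv2.INTER_CUBIC),cv2.resize(t[180:280,180:278],(400,408),interpolation=cv2.INTER_CUBIC)]))
E
```

```text
9.15 [0.43602048 0.32418495 0.07562971] [-0.24490195  2.10572119  9.00022016] [ 0.3424622   0.02490077 -0.00342581]
```

View pics/g3.png

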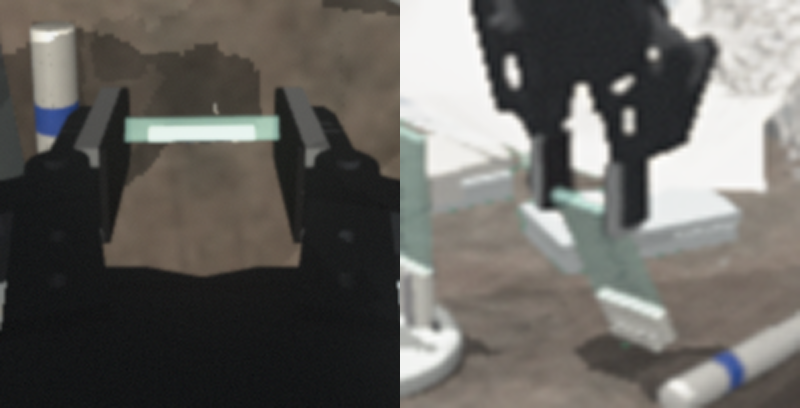

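Call:
arm_command(slide=[[0.0012,0.012,-0.007],[0.0024,0.024,-0.015],[0.0035,0.035,-0.025],[0.0045,0.046,-0.035],[0.0055,0.055,-0.045],[0.0063,0.064,-0.055],[0.0063,0.064,-0.055],[0.0063,0.064,-0.055],[0.0063,0.064,-0.055],[0.0063,0.064,-0.055]], yaw=[0,0,0,0,0,0,0,0,0,0])

```text
time_s: 10.5
tool_pos: [0.4392, 0.357, 0.0484]
ee_rot: [3.138, -0.007, 1.471]
wrist_force: [0.8, 5.6, 6.4]
opening: 0.0386
finger_force: 34.9
```

```bash
python3 - <<'E'
from h import *
s=read_state(); print(s['time_s'],s['tool_pos'],s['ee_rot'],s['wrist_force'],s['ft_torque'])
i=optics.camera_info('wrist');w=optics.read_camera('wrist')[...,::-1];t=optics.read_camera('side')[...,::-1];cv2.imwrite('pics/s4_raw.png',t);cv2.imwrite('pics/w4_raw.png',w);np.save('w4.npy',i,allow_pickle=True)
cv2.imwrite('pics/g4.png',np.hstack([cv2.resize(w[60:280,150:350],(400,440),interpolation=cv2.INTER_CUBIC),cv2.resize(t[180:290,180:280],(400,440),interpolation=cv2.INTER_CUBIC)]))
E
```

```text
10.5 [0.43915454 0.35704308 0.04844772] [ 3.13754733 -0.00708579  1.47078158] [0.75046007 5.64777282 6.40182648] [ 0.77412763  0.00150487 -0.02470099]
```

View pics/g4.png

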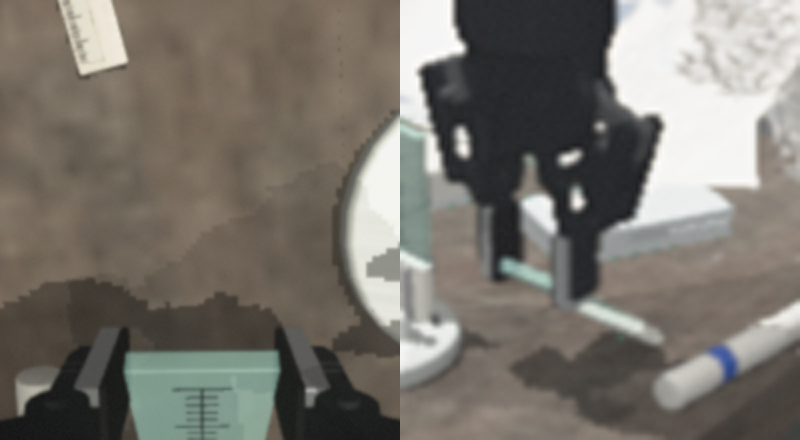

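Call:
arm_command(slide=[[0,0,0.02],[0,0,0.08],[-0.006,-0.06,0.16],[-0.02,-0.17,0.24],[-0.02,-0.28,0.28],[-0.02,-0.38,0.28],[-0.02,-0.44,0.28],[-0.02,-0.44,0.28],[-0.02,-0.44,0.28],[-0.02,-0.44,0.28]], yaw=[0,0,0,0,0,0,0,0,0,0], grip_force=25)

```text
time_s: 11.85
tool_pos: [0.4272, 0.1343, 0.1859]
ee_rot: [3.142, -0.0, 1.471]
wrist_force: [0.1, -0.6, -0.8]
opening: 0.0384
finger_force: 34.0
```

```bash
python3 - <<'E'
from h import *
s=read_state(); print(s['time_s'],s['tool_pos'],s['ee_rot'],s['wrist_force'],s['joints'].round(2))
for n,box in(('top',(300,195,380,255)),('side',(300,170,340,200))):
    a=cv2.imread(f'pics/{n}_raw.png');x0,y0,x1,y1=box
    h=cv2.cvtColor(a[y0:y1,x0:x1],cv2.COLOR_BGR2HSV);m=cv2.inRange(h,(5,130,110),(22,255,255))
    k,l,st,ce=cv2.connectedComponentsWithStats(m);j=1+st[1:,4].argmax();ys,xs=np.where(l==j)
    H=cv2.convexHull(np.c_[xs,ys].astype(np.float32)+[x0,y0]);H=H.astype(np.float32)
    q=cv2.approxPolyDP(H,1.2,True)[:,0];print(n,st[j],cv2.minAreaRect(H),q.tolist())
np.set_printoptions(suppress=True)
psi=np.radians(-95.9);x=np.array([np.cos(psi),np.sin(psi),0]);y=np.array([-x[1],x[0],0]);a=x*.866+[0,0,-.5];n=x*.5+[0,0,.866]
M=np.array([.427,-.046,.075])
for c in('top','side'): print(c,[proj(c,M-.013*a+i*.0285*y+j*.0115*n)[0].round(1).tolist() for i,j in((1,1),(1,-1),(-1,-1),(-1,1))],proj(c,M)[0])
t=optics.read_camera('side')[...,::-1];u=optics.read_camera('top')[...,::-1];cv2.imwrite('pics/s5_raw.png',t);cv2.imwrite('pics/t5_raw.png',u);
print(proj('side',s['tool_pos']),proj('top',s['tool_pos']))
cv2.imwrite('pics/g5.png',np.hstack([cv2.resize(u[175:275,270:370],(400,400),interpolation=cv2.INTER_CUBIC),cv2.resize(t[110:210,240:340],(400,400),interpolation=cv2.INTER_CUBIC)]))
E
```

```text
11.85 [0.42723071 0.13429546 0.18590818] [ 3.14157631e+00 -2.94294873e-04  1.47091302e+00] [ 0.14067685 -0.59185391 -0.83047678] [-0.59  0.15  0.16  2.13 -0.03  0.86 -0.51]Traceback (most recent call last):
  File "<stdin>", line 7, in <module>
cv2.error: OpenCV(4.12.0) /io/opencv/modules/imgproc/src/convhull.cpp:143: error: (-215:Assertion failed) total >= 0 && (depth == CV_32F || depth == CV_32S) in function 'convexHull'
```

```bash
cat > fit.py <<'E'
from h import *
np.set_printoptions(suppress=True)
s=read_state()
Q={}
for n,box in(('top',(300,195,380,255)),('side',(300,170,340,200))):
    a=cv2.imread(f'pics/{n}_raw.png');x0,y0,x1,y1=box
    h=cv2.cvtColor(a[y0:y1,x0:x1],cv2.COLOR_BGR2HSV);m=cv2.inRange(h,(5,130,110),(22,255,255))
    k,l,st,ce=cv2.connectedComponentsWithStats(m);j=1+st[1:,4].argmax();ys,xs=np.where(l==j)
    H=cv2.convexHull((np.c_[xs,ys]+[x0,y0]).astype(np.float32))
    q=cv2.approxPolyDP(H,1.2,True)[:,0];print(n,st[j],cv2.minAreaRect(H),q.tolist())
psi=np.radians(-95.9);x=np.array([np.cos(psi),np.sin(psi),0]);y=np.array([-x[1],x[0],0]);a=x*.866+[0,0,-.5];n=x*.5+[0,0,.866]
M=np.array([.427,-.046,.075])
for c in('top','side'): print(c,[proj(c,M-.013*a+i*.0285*y+j*.0115*n)[0].round(1).tolist() for i,j in((1,1),(1,-1),(-1,-1),(-1,1))],proj(c,M)[0])
t=optics.read_camera('side')[...,::-1];u=optics.read_camera('top')[...,::-1];cv2.imwrite('pics/s5_raw.png',t);cv2.imwrite('pics/t5_raw.png',u);
print(s['tool_pos'],proj('side',s['tool_pos']),proj('top',s['tool_pos']))
cv2.imwrite('pics/g5.png',np.hstack([cv2.resize(u[175:275,270:370],(400,400),interpolation=cv2.INTER_CUBIC),cv2.resize(t[110:210,240:340],(400,400),interpolation=cv2.INTER_CUBIC)]))
E
python3 fit.py
```

```text
top [ 17  13  12  24 226] ((322.4138488769531, 219.55076599121094), (10.206483840942383, 23.35287857055664), 3.179830312728882) [[325.0, 208.0], [328.0, 210.0], [326.0, 231.0], [318.0, 231.0], [318.0, 211.0], [319.0, 208.0]]
side [  5   8  25  16 241] ((316.9253234863281, 185.78009033203125), (23.96262550354004, 12.367807388305664), 14.931416511535645) [[329.0, 187.0], [327.0, 193.0], [320.0, 193.0], [305.0, 189.0], [305.0, 184.0], [307.0, 179.0], [310.0, 178.0], [328.0, 183.0]]
top [[322.3, 208.8], [316.6, 208.8], [315.1, 230.5], [320.8, 230.9]] [322.51017782 220.13801123]
side [[306.9, 180.3], [304.0, 188.9], [323.3, 193.7], [326.3, 184.9]] [317.30262656 188.36179051]
[0.42723071 0.13429546 0.18590818] [[282.15518316 160.53566876]] [[254.71091567 220.81983351]]
```

View pics/g5.png

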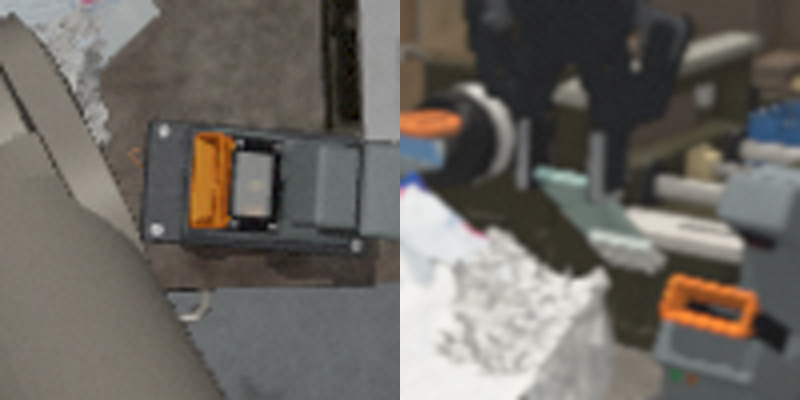

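```bash
cat > fit2.py <<'E'
from h import *
from scipy.optimize import minimize
np.set_printoptions(suppress=True)
S=8;O={}
info={n:optics.camera_info(n) for n in('top','side')}
for n,box in(('top',(300,195,380,255)),('side',(300,170,340,200))):
    a=cv2.imread(f'pics/{n}_raw.png');x0,y0,x1,y1=box
    h=cv2.cvtColor(a[y0:y1,x0:x1],cv2.COLOR_BGR2HSV);m=cv2.inRange(h,(5,110,90),(24,255,255))
    k,l,st,ce=cv2.connectedComponentsWithStats(m);j=1+st[1:,4].argmax();m=((l==j)*255).astype(np.uint8)
    mb=cv2.resize(m,None,fx=S,fy=S,interpolation=cv2.INTER_NEAREST)
    H=cv2.convexHull(cv2.findNonZero(mb));f=np.zeros_like(mb);cv2.fillConvexPoly(f,H,255);O[n]=(f,x0,y0)
def rend(n,p,back):
    x=np.array([np.cos(p[2]),np.sin(p[2]),0]);y=np.array([-x[1],x[0],0]);a=x*.866+[0,0,-.5];nn=x*.5+[0,0,.866];M=np.array([p[0],p[1],.075])
    W,H=p[3],p[3]-.017
    P=[M-.013*a+i*W*y+j*H*nn for i in(1,-1) for j in(1,-1)]+[M+i*(W-back)*y+j*(H-back)*nn for i in(1,-1) for j in(1,-1)]
    f,x0,y0=O[n];q=(proj(n,P,info[n])+.5-[x0,y0])*S
    g=np.zeros_like(f);cv2.fillConvexPoly(g,cv2.convexHull(np.round(q).astype(np.int32)),255);return g
def cost(p,back,ns=('top','side')):
    c=0
    for n in ns:
        g=rend(n,p,back);f=O[n][0];c+=1-np.sum((g>0)&(f>0))/np.sum((g>0)|(f>0))
    return c
for back in(0,.006):
  for ns in(('top','side'),('top',),('side',)):
    p0=np.array([.427,-.048,np.radians(-95.9),.030])
    r_=minimize(cost,p0,args=(back,ns),method='Nelder-Mead',options=dict(initial_simplex=p0+np.vstack([np.zeros(4),np.diag([.004,.004,.05,.002])])))
    print(back,ns,r_.x.round(4),np.degrees(r_.x[2]).round(1),round(r_.fun,3))
E
python3 fit2.py
```

```text
0 ('top', 'side') [ 0.4284 -0.0507 -1.642   0.0314] -94.1 0.228
0 ('top',) [ 0.4278 -0.0506 -1.6667  0.0312] -95.5 0.037
0 ('side',) [ 0.4326 -0.0595 -1.707   0.033 ] -97.8 0.057
0.006 ('top', 'side') [ 0.4269 -0.0529 -1.6668  0.0339] -95.5 0.198
0.006 ('top',) [ 0.4268 -0.0528 -1.6608  0.0336] -95.2 0.096
0.006 ('side',) [ 0.4289 -0.0566 -1.6577  0.0342] -95.0 0.065
```

```bash
cat > pl.py <<'E'
from h import *
np.set_printoptions(suppress=True)
def plate(tcp,hd,th,L=.0816):
    f=-np.array([np.cos(hd),np.sin(hd),0]);z=np.array([0,0,1.]);th=np.radians(th)
    x=f*np.sin(th)-z*np.cos(th);n=f*np.cos(th)+z*np.sin(th);y=np.cross(n,x);c=tcp-[0,0,.003]+x*(L-.05);return c,x,y,n
if __name__=='__main__':
    tcp=np.array([.4272,.1343,.1859])
    for th in(50,55,60,65):
        c,x,y,n=plate(tcp,1.471,th)
        P=[c+a*x+b*y+.003*e*n for a in(-.05,.02,.05) for b in(-.02,.02) for e in(1,-1)]
        print(th,y.round(2),proj('side',P).round(1).tolist())
    a=cv2.imread('pics/s5_raw.png');b=cv2.imread('pics/side_raw.png')
    h=cv2.cvtColor(a,cv2.COLOR_BGR2GRAY)[148:184:1,268:312:2];print(h)
E
python3 pl.py
```

```text
50 [ 1.  -0.1  0. ] [[286.6, 158.2], [285.5, 160.7], [271.4, 155.0], [270.3, 157.4], [300.1, 173.4], [299.1, 175.8], [285.4, 170.0], [284.3, 172.3], [305.5, 179.4], [304.5, 181.8], [291.0, 176.0], [289.9, 178.3]]
55 [ 1.  -0.1  0. ] [[286.3, 158.8], [285.2, 161.4], [271.1, 155.6], [270.0, 158.1], [300.9, 171.5], [299.9, 174.0], [286.1, 168.2], [285.1, 170.6], [306.7, 176.6], [305.7, 179.0], [292.1, 173.2], [291.2, 175.6]]
60 [ 1.  -0.1  0. ] [[286.0, 159.5], [285.0, 162.1], [270.7, 156.2], [269.8, 158.9], [301.5, 169.6], [300.6, 172.1], [286.7, 166.3], [285.9, 168.8], [307.7, 173.6], [306.8, 176.1], [293.1, 170.3], [292.3, 172.8]]
65 [ 1.  -0.1  0. ] [[285.7, 160.2], [284.9, 162.9], [270.5, 156.9], [269.7, 159.6], [302.0, 167.6], [301.3, 170.2], [287.3, 164.4], [286.5, 166.9], [308.5, 170.6], [307.8, 173.1], [294.0, 167.4], [293.2, 169.9]]
[[ 67 109  56  33  37  48  49  49  48  54 102  90  39  37  52  75  81  84
   82  72  60  51]
 [ 60 107  56  32  32  48  48  48  49  62 105  89  40  35  53  80  86  84
   68  60  48  49]
 [ 56 108  56  36  35  48  46  46  47  68 108  89  40  36  53 
[... 2400 characters left out ...]
7  81  69  88 102 120 130 138
  114  68  49  49]
 [194 217 225 176 168 101  67  94  47  50 116 140  54  54  72  82  92 127
   85  56  50  50]
 [197 218 219 168 196 171 123 113  52  91 166 172  65  49  51  54  57  88
   61  48  79  89]
 [204 216 219 181 200 220 200 146 130 166 201 189  89  50  50  48  48  54
   50  56 129 140]
 [203 220 224 209 198 224 221 183 224 222 208 187 104  50  51  51  47  47
   49  73 141 134]
 [202 224 221 207 220 226 219 202 234 225 185 161  97  51  49  51  48  50
   49  81 127 106]
 [203 204 204 202 230 228 221 214 230 216 159 137  72  50  51  51  47  50
   50 105 120  95]
 [199 194 209 216 212 217 217 209 226 223 163 122  58  52  52  51  48  49
   51 125 120  98]]
```

Call:
arm_command(slide=[[0.005,0.1,0],[0.015,0.22,-0.04],[0.02,0.34,-0.12],[0.02,0.42,-0.2],[0.02,0.44,-0.255],[0.02,0.445,-0.272],[0.02,0.45,-0.28],[0.02,0.455,-0.288],[0.02,0.46,-0.295],[0.02,0.46,-0.295]], yaw=[0,0,0,0,0,0,0,0,0,0], grip_force=20)

```text
time_s: 13.2
tool_pos: [0.4383, 0.3638, 0.0391]
ee_rot: [3.14, -0.002, 1.469]
wrist_force: [-0.4, 3.2, 4.8]
opening: 0.0388
finger_force: 35.3
```

Call:
arm_command(slide=[[0,0,0.002],[0,0,0.004],[0,0,0.006],[0,0,0.008],[0,0,0.01],[0,0,0.01],[0,0,0.01],[0,0,0.01],[0,0,0.01],[0,0,0.01]], yaw=[0,0,0,0,0,0,0,0,0,0])

```text
time_s: 14.45
tool_pos: [0.4372, 0.3631, 0.0433]
ee_rot: [-3.141, 0.0, 1.469]
wrist_force: [-0.8, 0.4, 0.5]
opening: 0.039
finger_force: 34.7
```

```bash
python3 - <<'E'
from h import *
print(atz('top',(296,211),.02),atz('top',(307,178),.02),atz('top',(292,200),.03))
for px in((262,167),(290,180),(275,170)):
    e,d=ray('side',px)
    for X in(.45,.48,.52): 
        p=e+d*(X-e[0])/d[0]; print(px,p.round(3))
E
```

```text
[0.4548657  0.01602498 0.02      ] [ 0.54484611 -0.01722956  0.02      ] [0.48453399 0.02724779 0.03      ]
(262, 167) [0.45  0.178 0.178]
(262, 167) [0.48  0.131 0.162]
(262, 167) [0.52  0.068 0.141]
(290, 180) [0.45  0.055 0.118]
(290, 180) [0.48  0.001 0.099]
(290, 180) [ 0.52  -0.071  0.074]
(275, 170) [0.45  0.125 0.159]
(275, 170) [0.48  0.075 0.142]
(275, 170) [0.52  0.007 0.119]
```

Call:
arm_command(slide=[[0,0,0.06],[0,-0.03,0.16],[0,-0.12,0.26],[0,-0.23,0.3],[0,-0.34,0.3],[0,-0.45,0.3],[0.001,-0.55,0.3],[0.001,-0.63,0.28],[0.001,-0.63,0.22],[0.001,-0.63,0.185]], yaw=[0,0,0,0,0,0,0,0,0,0], grip_force=25)

```text
time_s: 15.7
tool_pos: [0.4375, 0.0475, 0.135]
ee_rot: [-3.141, -0.0, 1.468]
wrist_force: [-0.2, 0.1, -0.4]
opening: 0.0385
finger_force: 34.6
```

```bash
cat > chk.py <<'E'
import sys
from pl import *
s=read_state();print(s['time_s'],s['tool_pos'],s['ee_rot'],s['wrist_force'],s['joints'].round(2))
t=optics.read_camera('side');cv2.imwrite(f'pics/chk{s["time_s"]:.2f}.png',t[...,::-1])
b=cv2.imread('pics/side_raw.png')[...,::-1]
d=np.abs(t.astype(int)-b).sum(2)>40
c,x,y,n=plate(s['tool_pos'],s['ee_rot'][2],60,.0785)
P=[c+a*x+b_*y+.003*e*n for a in(-.05,.05) for b_ in(-.02,.02) for e in(1,-1)]
q=proj('side',P);print(q.round(1).tolist());print('tip',(c+.05*x).round(4))
q=q.astype(int);u0,v0=q.min(0)-4;u1,v1=q.max(0)+6
for v in range(v0,v1): print(v,''.join('#' if d[v,u] else '.' for u in range(u0,u1)))
print(u0)
E
python3 chk.py
```

```text
15.7 [0.43746328 0.047458   0.1350056 ] [-3.14144426 -0.00000874  1.46756951] [-0.18424422  0.11822041 -0.42167642] [-0.45  0.22  0.22  2.2  -0.07  0.73 -0.28]
[[299.7, 172.1], [298.9, 174.6], [285.5, 168.9], [284.6, 171.3], [319.0, 184.4], [318.2, 186.7], [305.3, 181.1], [304.5, 183.4]]
tip [ 0.4305 -0.0202  0.0928]
164 ....####..###.......############............
165 ...###########......############............
166 ....#########.......###########.............
167 .....#.####...####...###########............
168 .....#.######..#####.###########............
169 .....##.####.........###########............
170 ............####.....##########.............
171 ............#########...######..............
172 .............############...................
173 ..............################..............
174 ................################............
175 .................#################..........
176 ..................#################.........
177 ....................################........
178 .....................################.......
179 ......................################......
180 .......................#################....
181 ........................################....
182 ..........................##############....
183 ...........................##############...
184 ...............................#########....
185 ..................................####......
186 ............................................
187 ............................................
188 ............................................
189 ..............................#.............
190 ..............................##.###........
191 .................................###........
280
```

Call:
arm_command(slide=[[-0.0006,-0.006,-0.0035],[-0.0012,-0.012,-0.007],[-0.0018,-0.018,-0.0105],[-0.0024,-0.024,-0.014],[-0.003,-0.031,-0.018],[-0.0037,-0.038,-0.022],[-0.0043,-0.044,-0.0255],[-0.005,-0.051,-0.0295],[-0.0056,-0.057,-0.033],[-0.0056,-0.057,-0.033]], yaw=[0,0,0,0,0,0,0,0,0,0])

```text
time_s: 17.0
tool_pos: [0.4348, 0.0193, 0.1191]
ee_rot: [-3.141, 0.0, 1.469]
wrist_force: [0.7, 0.6, -2.4]
opening: 0.0389
finger_force: 34.3
```

```bash
python3 chk.py
```

```text
17.0 [0.4348178  0.01928909 0.11911513] [-3.1413304   0.00027019  1.46863745] [ 0.65061703  0.63124649 -2.41374889] [-0.39  0.24  0.23  2.22 -0.09  0.69 -0.2 ]
[[306.3, 176.1], [305.4, 178.6], [292.2, 172.9], [291.4, 175.2], [324.6, 187.9], [323.9, 190.2], [311.1, 184.6], [310.4, 186.8]]
tip [ 0.4279 -0.0483  0.0769]
168 ...##########......############............
169 ...##.#######......############............
170 ....####.######.....###########............
171 ....###.###########.###########............
172 ....###..############..#######.............
173 ....###..##############.######.............
174 .....##...##############..###..............
175 ...........################................
176 ............################...............
177 .............################..............
178 ...............###############.............
179 ................###############............
180 .................################..........
181 ..................################.........
182 ...................################.##.....
183 ...................#################.#####.
184 .....................################..###.
185 ....................#..###############.###.
186 ........................##################.
187 ...................#######################.
188 ...................###################.###.
189 ....................#################.###..
190 ......................###################..
191 .........................################..
192 ............................############...
193 .................................#######...
194 ...........................................
195 .........................................##
287
```

Call:
arm_command(slide=[[0,0,-0.003],[-0.0003,-0.003,-0.005],[-0.0006,-0.006,-0.0065],[-0.001,-0.01,-0.009],[-0.0013,-0.013,-0.0105],[-0.0016,-0.016,-0.012],[-0.002,-0.02,-0.0145],[-0.0023,-0.023,-0.016],[-0.0025,-0.026,-0.018],[-0.0025,-0.026,-0.018]], yaw=[0,0,0,0,0,0,0,0,0,0])

```text
time_s: 18.3
tool_pos: [0.4337, 0.0065, 0.1102]
ee_rot: [-3.142, 0.0, 1.469]
wrist_force: [0.9, 0.9, -1.5]
opening: 0.0387
finger_force: 34.3
```

Call:
arm_command(slide=[[-0.0003,-0.003,-0.002],[-0.0006,-0.006,-0.0035],[-0.0009,-0.009,-0.005],[-0.0012,-0.012,-0.007],[-0.0015,-0.015,-0.009],[-0.0018,-0.018,-0.0105],[-0.0021,-0.021,-0.012],[-0.0023,-0.024,-0.0135],[-0.0025,-0.026,-0.015],[-0.0025,-0.026,-0.015]], yaw=[0,0,0,0,0,0,0,0,0,0])

```text
time_s: 19.55
tool_pos: [0.4338, -0.0016, 0.1037]
ee_rot: [3.14, -0.005, 1.472]
wrist_force: [-0.7, 18.4, 6.2]
opening: 0.0388
finger_force: 35.1
```

```bash
python3 - <<'E'
from pl import *
s=read_state();i=optics.camera_info('wrist');w=optics.read_camera('wrist')[...,::-1];cv2.imwrite('pics/w9_raw.png',w)
print(s['time_s'],s['tool_pos'],s['wrist_force'],s['ft_torque'])
g=cv2.cvtColor(w,cv2.COLOR_BGR2GRAY);g4=cv2.cvtColor(cv2.imread('pics/w4_raw.png'),cv2.COLOR_BGR2GRAY)
print('now',g[200:300:1,225:228].mean(1).astype(int).tolist());print('w4',g4[200:300,225:228].mean(1).astype(int).tolist())
print('row prof now',[ (v,g[v,195:310:3].tolist()) for v in (240,244,248)])
i4=np.load('w4.npy',allow_pickle=True).item()
for L in(.0816,.078,.074):
  for th in(56,60):
    for nm,ii,tcp,hd in(('now',i,s['tool_pos'],s['ee_rot'][2]),('w4',i4,np.array([.4392,.357,.0484]),1.471)):
        c,x,y,n=plate(tcp,hd,th,L);P=[c-.05*x+b*y+e*.003*n for b in(-.02,.02) for e in(1,-1)];print(nm,L,th,proj('wrist',P,ii).round(1).tolist())
E
```

```text
19.55 [ 0.43378446 -0.00163745  0.10368477] [-0.65272623 18.4073777   6.21358782] [ 4.12534234  0.22930178 -0.26288707]
now [98, 76, 63, 53, 49, 51, 54, 56, 58, 59, 59, 59, 59, 59, 58, 58, 59, 59, 59, 59, 59, 59, 59, 59, 59, 59, 60, 59, 59, 59, 59, 60, 60, 60, 65, 87, 122, 141, 145, 148, 150, 151, 152, 154, 163, 177, 171, 163, 161, 160, 161, 161, 161, 161, 161, 161, 161, 161, 162, 161, 161, 161, 163, 167, 170, 170, 171, 171, 170, 170, 169, 170, 170, 170, 169, 170, 170, 170, 170, 168, 162, 148, 143, 143, 144, 154, 181, 213, 221, 222, 223, 223, 216, 179, 120, 94, 97, 99, 100, 93]
w4 [89, 88, 88, 87, 87, 87, 88, 88, 90, 92, 96, 98, 100, 100, 90, 71, 62, 61, 60, 58, 59, 59, 58, 59, 59, 60, 61, 61, 61, 62, 64, 68, 67, 66, 69, 86, 115, 132, 136, 138, 138, 140, 141, 144, 151, 161, 158, 148, 145, 145, 144, 145, 145, 145, 145, 145, 145, 145, 146, 147, 147, 146, 146, 145, 145, 144, 144, 144, 144, 143, 143, 143, 143, 144, 144, 144, 144, 144, 143, 143, 144, 145, 145, 146, 162, 194, 206, 208, 210, 210, 213, 218, 226, 229, 229, 229, 228, 228, 227, 225]
row prof now [(240, [87, 87, 87, 56, 32, 32, 
[... 778 characters left out ...]
]]
w4 0.0816 60 [[212.1, 218.4], [213.1, 209.7], [289.6, 218.2], [288.4, 209.5]]
now 0.078 56 [[211.0, 216.4], [212.0, 207.0], [290.4, 216.3], [289.3, 206.9]]
w4 0.078 56 [[211.1, 216.5], [212.2, 207.1], [290.5, 216.3], [289.4, 206.9]]
now 0.078 60 [[211.2, 213.7], [212.3, 205.0], [290.1, 213.6], [289.0, 204.9]]
w4 0.078 60 [[211.4, 213.8], [212.5, 205.1], [290.3, 213.6], [289.1, 204.9]]
now 0.074 56 [[210.1, 211.6], [211.2, 202.1], [291.2, 211.5], [290.1, 202.0]]
w4 0.074 56 [[210.3, 211.6], [211.4, 202.2], [291.4, 211.5], [290.2, 202.0]]
now 0.074 60 [[210.4, 208.5], [211.6, 199.7], [290.9, 208.4], [289.7, 199.6]]
w4 0.074 60 [[210.6, 208.5], [211.7, 199.8], [291.0, 208.4], [289.8, 199.6]]
```

```bash
cat > chk2.py <<'E'
from pl import *
s=read_state();t=optics.read_camera('side');cv2.imwrite('pics/s10_raw.png',t[...,::-1])
h=cv2.cvtColor(t,cv2.COLOR_RGB2HSV).astype(int);o=cv2.cvtColor(cv2.imread('pics/side_raw.png'),cv2.COLOR_BGR2HSV).astype(int)
def cl(p):
    H,S,V=p
    if 4<H<25 and S>110 and V>80: return 'o'
    if 60<H<100 and S>22 and V>85: return 'g'
    if V>165 and S<30: return 'F'
    if V<60: return 'k'
    return '.'
for v in range(168,200): print(v,''.join(cl(h[v,u]) for u in range(286,336)),' ',''.join(cl(o[v,u]) for u in range(286,336)))
psi=np.radians(-95.6);x=np.array([np.cos(psi),np.sin(psi),0]);y=np.array([-x[1],x[0],0]);a=x*.866+[0,0,-.5];n=x*.5+[0,0,.866];M=np.array([.4278,-.0506,.075])
for d in(.034,.025): print(d,proj('side',[M+(d-.1)*a+b*y+e*n for b in(-.02,.02) for e in(.003,-.003)]).round(1).tolist())
print('lead',proj('side',[M-.013*a+b*y+e*n for b in(-.02,.02) for e in(.003,-.003)]).round(1).tolist(),s['tool_pos'])
E
python3 chk2.py
```

```text
168 .............kkk..FFFFFFFFF...kkkk.....kkkkkk.....   ..............FFFFFFFFFFFFFFFFFFFFFF...kkkkk......
169 .............kkk....FFFFFF....kkkk..FF..kkkkkkk...   ..................FFFFFFFFFFFFFFFFFFFF..kkkkkkk...
170 kkkk.........kkk..............kkkk.FFFF..kkkkkkk..   kk......................FFFFFFFFFFFFFFF..kkkkkkk..
171 kkkkkkkk.....kkkk.............kkkk..FFF...kkkkkk..   kkkkkkk......................FFFFFFFFFFF...kkkkk..
172 kkkkkkkk.....kkkkk............kkkk...FF......kk...   kkkkkkkkkkkk......................FFFFF...........
173 kkkkkkkk.....k.ggg............kkkk................   kkkkkkkkkkk....kkk................................
174 kkkkkkkk......ggggggg.........kkkk................   kkkkkkkkkkkk...kkkkkkkkkk.........................
175 kkkkkkkkk.....ggggggggggg.....kkkk................   kkkkkkkkkkkkkkkkkkkkkkkkkkkkkk....................
176 kk....kkk....kgggggggggggg....kkkkkkk.............   kk....kkkkkkkkkkkkkkkkkkkkkkkkkkkkkkk.............
177 k.....kkk....kk.gggggggggg....kkkkkkkkk...........   k.....kkk.kkkkkkkkkkkkkkkkkkkkkkkkkkkkk...........
178 ..FFF..kkk..kkk.
[... 1905 characters left out ...]
.............kkkkk
196 ...............k..............................kkkk   ..FF...........k..............................kkkk
197 ...............................................kkk   ................................................kk
198 ..................................................   ..................................................
199 ..................................................   ..................................................
0.034 [[313.3, 180.8], [312.5, 183.2], [299.4, 177.6], [298.6, 179.9]]
0.025 [[311.6, 179.8], [310.8, 182.1], [297.7, 176.5], [296.9, 178.8]]
lead [[322.8, 186.9], [322.0, 189.2], [309.2, 183.7], [308.5, 185.9]] [ 0.4338135  -0.00164835  0.10369823]
```

```bash
cat > fit3.py <<'E'
from pl import *
from scipy.optimize import least_squares
s=read_state();I=optics.camera_info('side');W=optics.camera_info('wrist')
psi=np.radians(-95.6);x0=np.array([np.cos(psi),np.sin(psi),0]);y=np.array([-x0[1],x0[0],0]);M=np.array([.4278,-.0506,.075]);z=np.array([0,0,1.])
def rowat(cam,P0,P1,col,info):
    a,b=proj(cam,[P0,P1],info);return a[1]+(b[1]-a[1])*(col-a[0])/(b[0]-a[0])
def model(p,bias):
    th=p[2];x=x0*np.cos(th)-z*np.sin(th);n=x0*np.sin(th)+z*np.cos(th);c=M+p[0]*x0+p[1]*z  # c: clear end centre
    E=lambda a,e:(c+a*x+.02*y+e*.003*n,c+a*x-.02*y+e*.003*n)
    o=[rowat('side',*E(0,1),306,I)+bias-173.6]+[rowat('side',*E(.0705,1),k,I)+bias-v for k,v in((312,185.7),(318,187.0),(324,188.3))]
    o+=[(rowat('wrist',*E(0,-1),226,W)-235.7),(rowat('wrist',*E(0,1),226,W)-244.8)]
    a,b=proj('wrist',E(0,1),W);o+=[.5*(abs(a[0]-b[0])-76.5)]
    return o
for bias in(0,-1.2):
    r_=least_squares(model,[-.057,.033,.52],args=(bias,));p=r_.x
    x=x0*np.cos(p[2])-z*np.sin(p[2]);c=M+p[0]*x0+p[1]*z;tip=c+.1*x;d=tip-M
    print(bias,'clear end rel mouth mm',(p[:2]*1e3).round(1),'slope',np.degrees(p[2]).round(1),'tip rel M x,z',(d@x0*1e3).round(1),(d[2]*1e3).round(1),'home tip',29.4,-17,'resid',np.round(r_.fun,1),'clear rel TCP',((c-s['tool_pos'])@x0*1e3).round(1),((c-s['tool_pos'])[2]*1e3).round(1))
E
python3 fit3.py
```

```text
0 clear end rel mouth mm [-53.4  41.7] slope 37.8 tip rel M x,z 25.7 -19.6 home tip 29.4 -17 resid [ 1.6 -0.2 -0.   0.1 -0.7  0.8  1.4] clear rel TCP -4.1 13.0
-1.2 clear end rel mouth mm [-52.5  39.7] slope 39.0 tip rel M x,z 25.2 -23.2 home tip 29.4 -17 resid [ 1.  -0.2 -0.   0.1 -0.7  0.8  0.8] clear rel TCP -3.2 11.1
```

Call:
arm_command(slide=[[0.0005,0.008,0],[0.001,0.016,0],[0.001,0.018,-0.003],[0.001,0.018,-0.006],[0.001,0.018,-0.009],[0.001,0.018,-0.012],[0.001,0.018,-0.015],[0.001,0.018,-0.018],[0.001,0.018,-0.018],[0.001,0.018,-0.018]], yaw=[0,0,0,0,0,0,0,0,0,0], grip_force=20)

```text
time_s: 20.9
tool_pos: [0.4332, 0.0028, 0.094]
ee_rot: [3.141, -0.0, 1.469]
wrist_force: [0.3, 2.3, 5.4]
opening: 0.0385
finger_force: 35.3
```

```bash
cat > obs.py <<'E'
from pl import *
w=cv2.cvtColor(optics.read_camera('wrist'),cv2.COLOR_RGB2GRAY);g=w[225:262,225:228].mean(1)
d=np.diff(g);print('wrist rise',225.5+d[:20].argmax(), 'col',g.astype(int).tolist())
print('wrist row',w[int(225+d[:20].argmax())+5,200:300:1].tolist())
exec(open('chk2.py').read().split('psi=')[0])
print(read_state()['tool_pos'])
E
python3 obs.py | cut -c1-420
```

```text
wrist rise 235.5 col [60, 59, 59, 59, 59, 60, 59, 59, 59, 66, 93, 126, 135, 136, 137, 139, 140, 143, 156, 176, 172, 163, 162, 163, 163, 164, 164, 164, 164, 165, 167, 168, 169, 168, 168, 168, 168]
wrist row [87, 86, 85, 78, 56, 38, 32, 31, 31, 30, 31, 40, 74, 114, 126, 133, 138, 138, 138, 138, 138, 139, 138, 139, 138, 139, 139, 140, 140, 139, 140, 140, 139, 139, 139, 140, 141, 141, 141, 140, 141, 141, 141, 142, 141, 140, 141, 140, 140, 141, 140, 141, 141, 143, 149, 152, 150, 151, 151, 151, 152, 152, 150, 146, 145, 144, 145, 144, 141, 141, 141, 142, 147, 148, 151, 150, 150, 151, 152, 151, 151, 150, 151, 153, 15
168 ............kkkk..FFFFFFFF..kkkkkkkkk..kkkkkk.....   ..............FFFFFFFFFFFFFFFFFFFFFF...kkkkk......
169 ............kkkk....FFFFFF..kkkkkkk.....kkkkkkk...   ..................FFFFFFFFFFFFFFFFFFFF..kkkkkkk...
170 kkkk........kkkk............kkkkkk..FFF..kkkkkkk..   kk......................FFFFFFFFFFFFFFF..kkkkkkk..
171 kkkkkkkkk...kkkk.............kkkk..FFFF...kkkkkk..   kkkkkkk......................FFFFFFFFFFF...kkkkk..
172 kkkkkkkkk...kkkkk.............kkk....F.......kk
[... 2307 characters left out ...]
ooooooooookkkkkkk
194 FFFFF....kkkkkkkk......................oo..kkkkkkk   FFFFF....kkkk.........................ooo..kkkkkkk
195 .FFFF.....kkkkkkk............................kkkkk   FFFFF.......kk.kk............................kkkkk
196 ...............k..............................kkkk   ..FF...........k..............................kkkk
197 ...............................................kkk   ................................................kk
198 ..................................................   ..................................................
199 ..................................................   ..................................................
[0.43313239 0.00275848 0.09394403]
```

```bash
sed -e "s/306,I)+bias-173.6/303,I)+bias-177.9/; s/((312,185.7),(318,187.0),(324,188.3))/((315,187.4),(319,188.3),(323,189.2))/; s/-235.7/-235.2/; s/-244.8/-244.0/" fit3.py > fit4.py; python3 fit4.py
```

```text
0 clear end rel mouth mm [-57.8  31.2] slope 30.5 tip rel M x,z 28.3 -19.6 home tip 29.4 -17 resid [ 1.4 -0.1 -0.   0.  -0.4  0.5  1.3] clear rel TCP -4.2 12.2
-1.2 clear end rel mouth mm [-56.9  29.2] slope 31.7 tip rel M x,z 28.2 -23.3 home tip 29.4 -17 resid [ 0.8 -0.1 -0.   0.  -0.4  0.5  0.7] clear rel TCP -3.3 10.3
```

Call:
arm_command(slide=[[-0.0002,-0.001,-0.0005],[-0.0003,-0.002,-0.001],[-0.0004,-0.003,-0.0015],[-0.0005,-0.004,-0.002],[-0.0006,-0.005,-0.0025],[-0.0007,-0.006,-0.003],[-0.0008,-0.007,-0.004],[-0.0009,-0.008,-0.0045],[-0.001,-0.009,-0.005],[-0.001,-0.009,-0.005]], yaw=[0,0,0,0,0,0,0,0,0,0], grip_force=30)

```text
time_s: 22.25
tool_pos: [0.4328, 0.0008, 0.092]
ee_rot: [3.142, -0.003, 1.47]
wrist_force: [-1.1, 10.5, 14.3]
opening: 0.0386
finger_force: 36.4
```

```bash
sed -i "s/E(.0705,1)/E(.0705,-1)/" fit4.py; python3 - <<'E'
src=open('fit4.py').read()
# state of the earlier observation: TCP only used for the last printout and wrist camera pose
exec(src)
E
python3 obs.py | cut -c1-150 | head -26
```

```text
0 clear end rel mouth mm [-56.2  30.1] slope 25.4 tip rel M x,z 34.2 -12.7 home tip 29.4 -17 resid [ 1.5 -0.1 -0.   0.1 -0.1  0.3  1.6] clear rel TCP -4.5 13.1
-1.2 clear end rel mouth mm [-55.3  28.2] slope 26.5 tip rel M x,z 34.1 -16.5 home tip 29.4 -17 resid [ 1.  -0.1 -0.   0.1 -0.1  0.2  1. ] clear rel TCP -3.7 11.2
wrist rise 234.5 col [59, 59, 59, 59, 60, 60, 59, 59, 60, 71, 99, 126, 135, 136, 137, 138, 141, 146, 165, 180, 169, 164, 164, 165, 166, 166, 167, 166,
wrist row [87, 86, 87, 84, 68, 43, 32, 31, 29, 29, 30, 39, 72, 112, 125, 132, 136, 137, 137, 136, 136, 137, 137, 137, 137, 137, 137, 138, 137, 138, 13
168 .............kkk..FFFFFFFF..kkkkkkkkkkkkkkkkk.....   ..............FFFFFFFFFFFFFFFFFFFFFF...kkkkk......
169 .............kkk....FFFFFF..kkkkkkkkk...kkkkkkk...   ..................FFFFFFFFFFFFFFFFFFFF..kkkkkkk...
170 kkkk.........kkkk...........kkkkkkk...F..kkkkkkk..   kk......................FFFFFFFFFFFFFFF..kkkkkkk..
171 kkkkkkkk.....kkkk............kkkkk...FF...kkkkkk..   kkkkkkk......................FFFFFFFFFFF...kkkkk..
172 kkkkkkkkk....kkkkk............kkkk...FF
[... 1416 characters left out ...]
  FFF.....kkkkkkkkkkooooooooo.oooooooooooooooo......
186 F.......kkkkkkkkkkoooooo............oooooooo......   FF......kkkkkkkkkkooooooookkkkk....ooooooooo......
187 F.......kkkkkkkkkkooooooo..............ooooo......   F........kkkkkkkkkooooooooookkkk......oooooo......
188 ........kkkkkkkkkkoooooooo...FFFFFF.....oooo.k....   .........kkkkkkkkkoooooooooooooo.k.....ooooo.k....
189 ...F......kkkkkkkk.oooooooooo....FFFFFF.oo.kkkk...   ...F.......kkkk..k.ooooooooooooooooo...ooookkkk...
190 ..FF.......kkkkkkk.....oooooooooo....FF.ookkkkkkk.   ..FFF.......kkk..k.....ooooooooooooooooooo.kkkkkk.
191 FFFFF......kkkk............oooooooooo..oookkkkkkkk   FFFFF....................ooooooooooooooooo.kkkkkkk
```

Call:
arm_command(slide=[[0,-0.001,0.001],[-0.0001,-0.002,0.002],[-0.0002,-0.003,0.0025],[-0.0003,-0.004,0.0025],[-0.0004,-0.0046,0.002],[-0.0004,-0.0046,0.002],[-0.0004,-0.0046,0.002],[-0.0004,-0.0046,0.002],[-0.0004,-0.0046,0.002],[-0.0004,-0.0046,0.002]], yaw=[0,0,0,0,0,0,0,0,0,0])

```text
time_s: 23.6
tool_pos: [0.4326, 0.0002, 0.0929]
ee_rot: [-3.141, -0.005, 1.472]
wrist_force: [-1.7, 17.4, 12.0]
opening: 0.0383
finger_force: 36.1
```

Call:
arm_command(slide=[[0.0005,0.005,0.003],[0.001,0.01,0.006],[0.0013,0.0138,0.008],[0.0013,0.0138,0.008],[0.0013,0.0138,0.008],[0.0013,0.0138,0.008],[0.0013,0.0138,0.008],[0.0013,0.0138,0.008],[0.0013,0.0138,0.008],[0.0013,0.0138,0.008]], yaw=[0,0,0,0,0,0,0,0,0,0])

```text
time_s: 24.85
tool_pos: [0.4328, 0.0027, 0.0963]
ee_rot: [-3.141, 0.0, 1.469]
wrist_force: [0.2, 2.0, 2.0]
opening: 0.0388
finger_force: 35.1
```

Call:
arm_command(slide=[[-0.0002,-0.002,-0.001],[-0.0004,-0.004,-0.0025],[-0.0006,-0.006,-0.0035],[-0.0008,-0.008,-0.0045],[-0.001,-0.01,-0.006],[-0.0012,-0.0122,-0.007],[-0.0012,-0.0122,-0.007],[-0.0012,-0.0122,-0.007],[-0.0012,-0.0122,-0.007],[-0.0012,-0.0122,-0.007]], yaw=[0,0,0,0,0,0,0,0,0,0], grip_force=40)

```text
time_s: 26.1
tool_pos: [0.4327, -0.0, 0.0934]
ee_rot: [3.142, -0.004, 1.471]
wrist_force: [-2.8, 13.7, 10.0]
opening: 0.0385
finger_force: 41.8
```

```bash
python3 -c "
from plant import *
s=read_state();print(s['time_s'],s['tool_pos'],s['wrist_force'])
print(hand_in())"
```

```text
26.1 [ 4.32705877e-01 -4.03762204e-05  9.33741964e-02] [-2.82235465 13.73048235  9.98677184]
the job is handed in; nothing more can be done
None
```

I handed the job in at 26.1 s with the notched plate held home in the code reader. It is pressed with about 17 N against a hard stop, and the sprung plunger pushed back when I eased off to check. The marker, collet and spare plates were left alone, but I took no final picture to confirm that.

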